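# Release the specimen tray and hold it up level

## Task

The tray of concrete test cylinders is locked in its dock: take the mallet by its handle and knock the dock's release pin fully home with the mallet (do not push the pin with the gripper), then set the mallet down on the bench without dropping it. Then take the tray by its bar, lift it straight out until it is at least 12 cm above its seat, and finish while holding it there in the air, still and level, with the three cylinders standing on it. Leave the other things on the bench where they are.

Things in the scene. Friction and masses are not known exactly. Their poses are not given: they have to be found in the camera images.
- mallet_head (a point): centre of the mallet's head, an upright white cylinder 40 mm across, 60 mm tall, with a steel band; it stands on its flat striking face, 30 mm below this point (own -z). Mallet about 250 g. Straight wooden handle, level along the mallet's own -x at this height, roughly towards the robot: 18 mm wide, 26 mm tall, ending 134 mm from the head's axis
- mallet_grip (a point): point in the middle of the mallet's handle, 48 mm from the head's axis along the mallet's own -x, a good place to hold it (18 mm wide across its y); same axes as the mallet
- dock: fixed grey dock, origin on the bench under the middle of the tray's seat; plate 126 (own x) by 245 mm (own y), 12 mm thick. The tray sits on it centred between 10 mm guides, its axes along the dock's. At the -y end a housing (70 by 60 mm, 50 mm tall) has a steel catch lapping 8 mm over the tray's rim; the release pin stands on its top, 112 mm from the origin
- pin_top (a point): centre of the flat top of the release pin, a steel pin with a round head 22 mm across, upright in a 34 mm steel collar on the housing; 71 mm above the bench at the start, 57 mm when fully home (3 mm above the collar). It takes about 8 N to drive down and stays where it is left
- pin (a joint): how far the release pin is driven down, in m: 0 up (catch closed over the tray's rim), 0.014 fully home (against its stop). The catch draws back as far as the pin goes down, and is clear of the tray from about 0.012
- tray_grip (a point): centre of the tray's carrying bar. Aluminium tray 96 mm (own x) by 150 mm (own y), rim 12 mm tall, about 0.42 kg loaded; the flat bar runs level along the tray's own y over its middle: 10 mm thick (x), 110 mm long, 24 mm tall, on two 8 mm posts at 45 mm either side. This point is 75 mm above the tray's underside, 87 mm above the bench when seated
- core1_center (a point): centre of a small concrete test cylinder, 24 mm across and 36 mm tall, standing loose on the tray's 4 mm floor beside the bar
- core2_center (a point): centre of a small concrete test cylinder, 24 mm across and 36 mm tall, standing loose on the tray's 4 mm floor beside the bar
- core3_center (a point): centre of a small concrete test cylinder, 24 mm across and 36 mm tall, standing loose on the tray's 4 mm floor beside the bar
- beaker: bystander to leave alone: glass beaker, 70 mm across, 90 mm tall; origin under its centre
- flask: bystander to leave alone: white plastic bottle, 56 mm across, 120 mm tall; origin under its centre
- tape: bystander to leave alone: roll of clear tape lying flat, 70 mm across, 20 mm tall; origin under its centre
- driver: bystander to leave alone: screwdriver with a grey handle, 200 mm long, lying along its own x; origin under its centre
- weight: bystander to leave alone: brass calibration weight with a knob, 38 mm across, 62 mm tall; origin under its centre
Things that resemble listed ones, but are neither listed nor needed, are in the scene too. Leave any purple or red look-alike of the part that bears mallet_head alone. What is shaped like the part that bears tray_grip but pink is not meant.

How it is judged:
By the outcome, as a careful person would: the job done as asked, in the order asked, and still so for the second after the job is handed in, while the arm keeps its last pose, push and grip.
It also fails if it takes over 61 s, if anything falls off the work surface, if the arm or the gripper's body presses on something with over 40 N, if the wrist force passes 120 N, or if a joint passes its speed limit or range.

## Robot

A 6-joint arm with a two-finger parallel gripper is mounted at the origin on the work surface. World frame = base frame: x ahead of the robot, y to its left, z up, the work surface at z = 0. Lengths are in m, angles in rad, forces in N, time in s.
With the tool pointing down it reaches from about 0.375 to 0.9 m from the base axis. Payload 3.1 kg.
Tool frame: the origin (TCP) lies midway between the tips of the shut fingers; the grasp point (between the pads) lies 19 mm behind it (robot.grip_depth is the distance from the TCP to the grasp point, in m); z points along the fingers, y is the direction in which the jaws open and shut (so a half turn about z gives the same grasp; the last joint's range is limited). The gripper opens to 87 mm and grips with 3 to 60 N. Pads are 19 mm wide; open, the fingers measure 117 mm over their backs; the gripper's body (75 mm by 190 mm) begins 51 mm behind the grasp point.
Start: joints at [-1.415, 0.527, 1.433, -0, 1.181, -0.178], TCP at [0.205, -0.59, 0.223] pointing down, gripper open.
Joint ranges: [-3.08, 3.08], [-0.75, 2.2], [0.22, 2.44], [-1.43, 4.57], [0, 2.65], [-2.85, 2.85]. Speed limits (rad/s): [2.79, 2.79, 3.14, 3.14, 3.14, 3.14].

## Interface

Orientations are given as a unit quaternion [x, y, z, w].
In Python, from rig import robot gives the robot as it stands.
- The arm moves only by the tool carry_out, never from a script. Its arguments are lists of equal length, an entry for each row: "dr": the turn, a rotation vector about the world's x, y, z in rad, a list of three; "translation": the shift along the world's x, y, z in cm, a list of three; "grip": the opening, from 0 (shut) to 1 (fully open). A call has 1 to 20 rows; each row is the pose to reach, as a shift and turn from the pose commanded when the call began; what a row does not reach only later rows make up. A row lasts 1/12 s, in which the tool goes at most 41.7 mm and 7.16 degrees, less where a joint would pass 70% of its speed; a pose out of reach is approached as far as the arm can. A call with a gripper value outside its range is refused whole. The fingers move at their own pace and stop on an object; "newtons" is the grip in N (left out, the last holds). Time passes only in rows, so rows that repeat a pose let the fingers close. It gives the time, the measured TCP pose, the force and the opening at its end, in the units of the state.
- robot.get_obs(): the state, without advancing time (a new reading comes with each control period).
- robot.camera(name): name is "scene" or "top" or "wrist"; returns a dict with "color" (400x640x3 uint8, blue, green, red), "camera_matrix" (3x3 intrinsics, pixels), "T" (4x4, takes a point from camera to world coordinates). Camera axes: x right, y down, z forward; pixel columns grow to the right and rows downward; lengths in m; the calibration is good to about 2 mm. A picture is of the moment at which its call begins. There is no depth.
- robot.hand_in(): hands the job in, once; it reports no verdict.
The state is a dict: "time": time; "q": joint angles; "joint_velocities": joint speeds; "joint_torque": joint torques, N m; "position": TCP position; "tool_rot": TCP orientation; "ft_force": force on the tool from outside, world axes, zero at the start; "moment": the same for the moment, N m; "grip_width": finger opening in m.
Only numpy, scipy, OpenCV 4.12 (cv2) and the standard library are available. Lean on these libraries where they do the work, as an engineer would, in place of code of your own. Each camera call takes 0.05 s, during which the arm holds its last target. There are 200 camera calls.

## Working session

There is one attempt and no reset: what is moved stays moved. The work goes in short steps, Python scripts to look and compute and a tool call to move; the robot and the scene stay as the last step left them, time stands still between calls to the robot, and variables do not carry over. Pictures are saved under pics/ and viewed, about 8 in all and at most 12, crops included, and the job is handed in when it is done.

Besides the shell and the picture viewer there is one more tool, called after ">>>" as name(argument=value, ...) on one line, values as JSON. carry_out: Moves the arm, as the interface text tells. Its arguments: {"type":"object","properties":{"dr":{"type":"array"},"translation":{"type":"array"},"grip":{"type":"array"},"newtons":{"type":"number"}},"required":["dr","translation","grip"]}

```bash
mkdir -p pics; ls
python3 - <<'E'
from rig import robot
import cv2,numpy as np,pickle
D={}
for n in("scene","top"):
    c=robot.camera(n);D[n]=c;cv2.imwrite(f"pics/{n}0.png",c["color"]);print(n,c["camera_matrix"].tolist(),c["T"].round(4).tolist())
pickle.dump(D,open("c0.pkl","wb"))
print(robot.get_obs())
E
```

```text
pics
scene [[409.5153588490628, 0.0, 319.70908675712775], [0.0, 409.5153588490628, 196.5515264548809], [0.0, 0.0, 1.0]] [[0.7483, 0.3263, -0.5776, 1.104], [0.6633, -0.3744, 0.6479, -0.6887], [-0.0048, -0.868, -0.4966, 0.6311], [0.0, 0.0, 0.0, 1.0]]
top [[437.30821795923566, 0.0, 311.7074476967943], [0.0, 437.30821795923566, 195.94768193856547], [0.0, 0.0, 1.0]] [[-0.0026, -0.9931, 0.1169, 0.2964], [-1.0, 0.0027, 0.0008, -0.0067], [-0.0011, -0.1169, -0.9931, 1.5459], [0.0, 0.0, 0.0, 1.0]]
{'time': 0.1, 'q': array([-1.41551013e+00,  5.28390869e-01,  1.43376952e+00, -1.00307807e-05,
        1.18141138e+00, -1.78521777e-01]), 'joint_velocities': array([-7.01814339e-05, -2.30694945e-04, -4.22515034e-03,  3.95240534e-04,
        6.11398450e-04, -1.79738058e-03]), 'joint_torque': array([-3.18417888e-04, -4.40984809e+01, -1.77150697e+01,  6.35123346e-02,
        5.33927337e-02, -4.04008006e-05]), 'position': array([ 0.20468524, -0.58983238,  0.22166012]), 'tool_rot': array([ 9.86103034e-01,  1.66131960e-01,  6.85848844e-06, -9.89546999e-04]), 'ft_force': array([ 0.17260588, -1.04433441,  0.01622162]), 'moment': array([-0.03573838, -0.02659596, -0.05960065]), 'grip_width': 0.08726853091017152}
```

View pics/scene0.png

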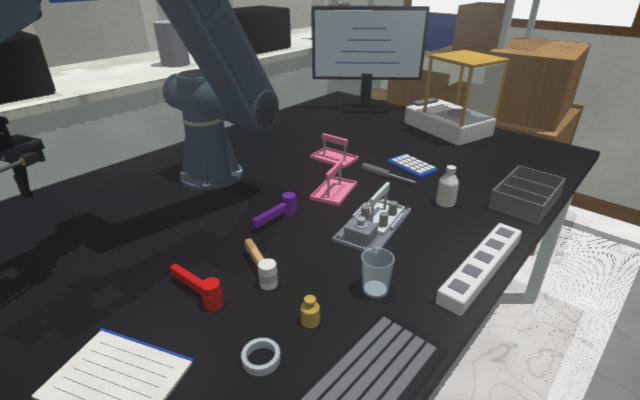

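View pics/top0.png

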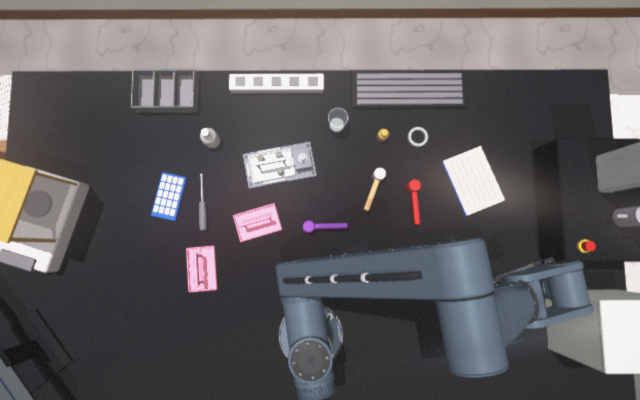

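The white-headed mallet is at scene (267,272) / top (380,174). The purple one, top (325,226), and the red one, top (415,200), are look-alikes. The grey dock and tray are at top (280,164), and the two pink trays are decoys. I'll confirm with one enlarged crop of each view.

Run:
```python
import cv2,pickle
D=pickle.load(open("c0.pkl","rb"))
cv2.imwrite("pics/topc.png",cv2.resize(D["top"]["color"][130:220,235:395],None,fx=5,fy=5,interpolation=cv2.INTER_CUBIC))
cv2.imwrite("pics/scenec.png",cv2.resize(D["scene"]["color"][175:295,235:420],None,fx=4.3,fy=4.3,interpolation=cv2.INTER_CUBIC))
```

```text
(no output)
```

View pics/topc.png

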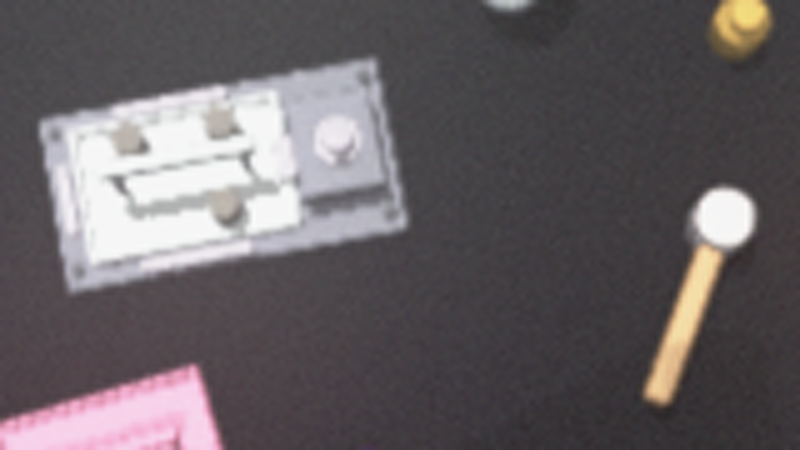

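View pics/scenec.png

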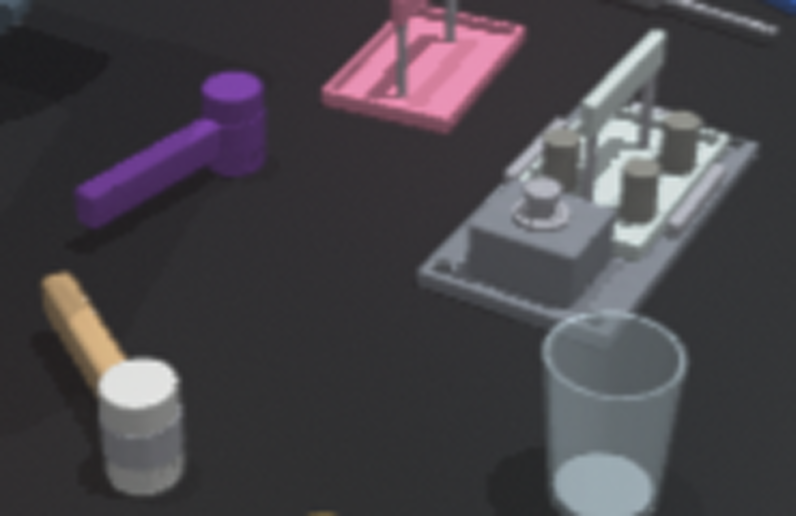

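The crops confirm it. The white head with a steel band and wooden handle is at topc (724,218) and scenec (140,385). The grey dock's pin top is at topc (338,135) and scenec (543,187).

```bash
cat > h.py <<'E'
import numpy as np,cv2
def px2w(c,p,z):
    K,T=c["camera_matrix"],c["T"]
    d=T[:3,:3]@np.linalg.inv(K)@np.array([p[0],p[1],1.]);o=T[:3,3]
    return (o+d*(z-o[2])/d[2])[:2]
E
python3 - <<'E'
import pickle,numpy as np
from h import px2w
D=pickle.load(open("c0.pkl","rb"));t,s=D["top"],D["scene"]
T=lambda x,y,z:px2w(t,(235+(x+.5)/5-.5,130+(y+.5)/5-.5),z)
S=lambda x,y,z:px2w(s,(235+(x+.5)/4.3-.5,175+(y+.5)/4.3-.5),z)
h=T(724,218,.06);e=T(659,402,.043);print("head",h,S(139,384,.06),"end",e,S(60,275,.043))
v=h-e;print("len",np.hypot(*v),"yaw",np.degrees(np.arctan2(v[1],v[0])))
C=[T(40,122,.012),T(375,60,.012),T(408,230,.012),T(70,292,.012)];C=np.array(C)
print("dock",C.mean(0),C.round(3).tolist());
for a,b in((0,1),(3,2),(3,0),(2,1)):
    d=C[b]-C[a];print(np.hypot(*d),np.degrees(np.arctan2(d[1],d[0])))
print("pin",T(338,135,.071),S(543,187,.071))
print("bar ends scene top",S(590,105,.099),S(658,35,.099))
E
```

```text
head [ 0.54954003 -0.23864548] [ 0.54941399 -0.24091123] end [ 0.42405723 -0.19384395] [ 0.42615402 -0.19166628]
len 0.1332407984325488 yaw -19.648255991760852
dock [0.58932868 0.10976646] [[0.629, 0.241], [0.673, 0.002], [0.55, -0.022], [0.506, 0.218]]
0.24358516336742603 -79.45124606557172
0.2434352106074542 -79.63785371690112
0.12481445623098315 10.710495886820272
0.12560696699189353 10.640485119550375
pin [0.60611531 0.02681349] [0.60338871 0.02840503]
bar ends scene top [0.59534184 0.08439097] [0.57615508 0.18709172]
```

>>> carry_out(dr=[[0,0,-0.1],[0,0,-0.2],[0,0,-0.3],[0,0,-0.4],[0,0,-0.5],[0,0,-0.6],[0,0,-0.68],[0,0,-0.68],[0,0,-0.68],[0,0,-0.68],[0,0,-0.68],[0,0,-0.68],[0,0,-0.68],[0,0,-0.68],[0,0,-0.68],[0,0,-0.68],[0,0,-0.68],[0,0,-0.68]], translation=[[1,1.2,0],[3,3.7,-0.5],[5.2,6.4,-1],[7.5,9.2,-1.5],[9.8,12,-2],[12.1,14.8,-2.5],[14.4,17.6,-3],[16.7,20.5,-3.5],[19,23.3,-4],[21.3,26.1,-4.5],[23.6,28.9,-5],[25.9,31.7,-6],[28,34.2,-7],[29.4,36,-7.5],[30,36.7,-8],[30,36.7,-8],[30,36.7,-8],[30,36.7,-8]], grip=[1,1,1,1,1,1,1,1,1,1,1,1,1,0.7,0.7,0.7,0.7,0.7])

```text
time: 1.6
position: [0.5043, -0.2247, 0.1427]
tool_rot: [0.985, -0.173, -0.0, 0.0]
ft_force: [0.2, 0.3, -0.4]
grip_width: 0.0642
```

Run:
```python
from rig import robot
import cv2,pickle
c=robot.camera("wrist");pickle.dump(c,open("w1.pkl","wb"));cv2.imwrite("pics/w1.png",c["color"]);o=robot.get_obs()
print(o["position"],o["tool_rot"],o["q"],o["ft_force"],c["T"].round(3).tolist())
```

```text
[ 0.50425933 -0.22497378  0.14286447] [ 9.84902179e-01 -1.73111402e-01  1.91534986e-04  3.21808776e-04] [-6.21815748e-01  5.38712363e-01  1.69333435e+00 -5.25172167e-04
  9.08922017e-01  1.29727903e+00] [ 0.24832521  0.23914249 -0.32518539] [[-0.34, -0.902, -0.267, 0.578], [-0.94, 0.326, 0.097, -0.251], [-0.001, 0.284, -0.959, 0.304], [0.0, 0.0, 0.0, 1.0]]
```

View pics/w1.png

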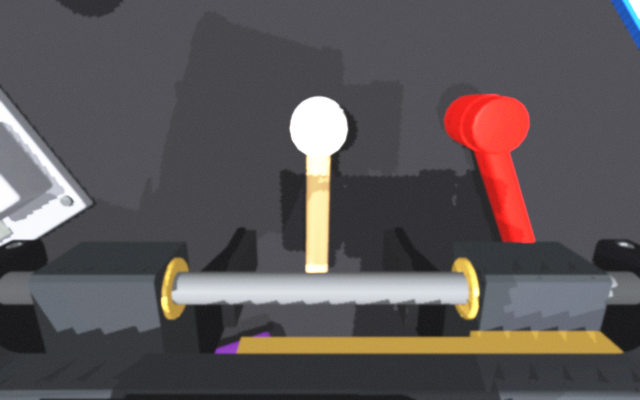

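The wrist view shows the white head at (319,126) and the handle end at (316,270), centred between the jaws and vertical in the picture. The red look-alike is to the right at (500,125), and its handle is about 50 mm away.

Run:
```python
import pickle,numpy as np
from h import px2w
c=pickle.load(open("w1.pkl","rb"))
h=px2w(c,(319,126.5),.06);e=px2w(c,(316.3,271),.043);r=px2w(c,(505,240),.043);f=px2w(c,(534,240),.043);print(h,e,np.hypot(*(h-e)),np.degrees(np.arctan2(*(h-e)[::-1])),r)
u=(h-e)/np.hypot(*(h-e));g=h-.046*u;print("grip",g,"red lateral",(r-h)@[-u[1],u[0]],(r-h)@u)
```

```text
[ 0.55329236 -0.24169575] [ 0.44008297 -0.19823322] 0.12126564459973646 -21.002433830357763 [ 0.4144734  -0.35206464]
grip [ 0.51034836 -0.225209  ] red lateral -0.15279032310691995 -0.09003949899510634
```

>>> carry_out(dr=[[0,0,0],[0,0,0],[0,0,0],[0,0,0],[0,0,0],[0,0,0],[0,0,0],[0,0,0],[0,0,0],[0,0,0],[0,0,0],[0,0,0],[0,0,0],[0,0,0],[0,0,0],[0,0,0]], translation=[[0.3,0,-2],[0.3,0,-4.5],[0.3,0,-7],[0.3,0,-9],[0.3,0,-11],[0.3,0,-12.2],[0.3,0,-12.9],[0.3,0,-12.9],[0.3,0,-12.9],[0.3,0,-12.9],[0.3,0,-12.9],[0.3,0,-12.9],[0.3,0,-12.9],[0.3,0,-12.9],[0.3,0,-12.9],[0.3,0,-12.9]], grip=[0.7,0.7,0.7,0.7,0.7,0.7,0.7,0.7,0.7,0.1,0,0,0,0,0,0], newtons=60)

```text
time: 2.98
position: [0.5078, -0.2234, 0.0137]
tool_rot: [0.985, -0.172, 0.0, 0.0]
ft_force: [-0.0, 0.3, -0.7]
grip_width: 0.0222
```

>>> carry_out(dr=[[0,0,0],[0,0,0],[0,0,0],[0,0,0],[0,0,0],[0,0,0],[0,0,0],[0,0,0],[0,0,0],[0,0,0],[0,0,0],[0,0,0]], translation=[[0,0,0],[0,0,0],[0,0,0],[0,0,0],[0,0,0.5],[0,0,1.5],[0,0,3.5],[0,0,6],[0,0,9],[0,0,12],[0,0,13.5],[0,0,13.5]], grip=[0,0,0,0,0,0,0,0,0,0,0,0])

```text
time: 3.98
position: [0.51, -0.2249, 0.153]
tool_rot: [0.985, -0.172, 0.004, 0.002]
ft_force: [0.3, -0.5, -1.0]
grip_width: 0.0177
```

>>> carry_out(dr=[[0,0,0.03],[0,0,0.08],[0,0,0.14],[0,0,0.2],[0,0,0.26],[0,0,0.32],[0,0,0.38],[0,0,0.44],[0,0,0.5],[0,0,0.53],[0,0,0.53],[0,0,0.53],[0,0,0.53],[0,0,0.53],[0,0,0.53],[0,0,0.53]], translation=[[0.2,0.8,0],[0.5,2.3,0],[1,4.5,0],[1.5,7,0],[2,9.5,0],[2.5,12,0],[3,14.5,0],[3.5,17,0],[4,19.5,0],[4.5,21.5,0],[4.9,23.2,-0.5],[5.1,24,-1.2],[5.1,24.3,-2],[5.1,24.3,-2.5],[5.1,24.3,-2.5],[5.1,24.3,-2.5]], grip=[0,0,0,0,0,0,0,0,0,0,0,0,0,0,0,0])

```text
time: 5.32
position: [0.558, 0.0187, 0.1225]
tool_rot: [0.996, 0.091, -0.001, -0.0]
ft_force: [0.1, 0.3, -2.9]
grip_width: 0.018
```

Run:
```python
from rig import robot
import cv2,pickle,numpy as np
D={n:robot.camera(n) for n in("top","scene","wrist")};pickle.dump(D,open("c2.pkl","wb"));o=robot.get_obs()
print(o["position"],o["tool_rot"],o["ft_force"],o["grip_width"])
a=cv2.resize(D["scene"]["color"][150:250,300:433],None,fx=4,fy=4,interpolation=cv2.INTER_CUBIC)
b=cv2.resize(D["wrist"]["color"],None,fx=.75,fy=.75)[:,:260*2-0]
cv2.imwrite("pics/s2.png",a);cv2.imwrite("pics/w2.png",D["wrist"]["color"])
```

```text
[0.55901508 0.01858431 0.1237758 ] [9.95839988e-01 9.11188097e-02 2.55010576e-04 1.23111686e-04] [-0.37455853 -0.10583983 -1.07764178] 0.01753008755788735
```

View pics/s2.png

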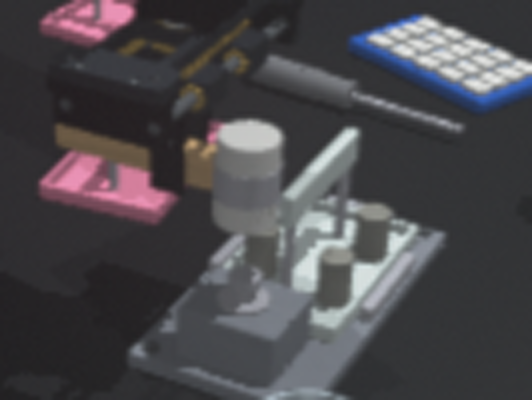

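View pics/w2.png

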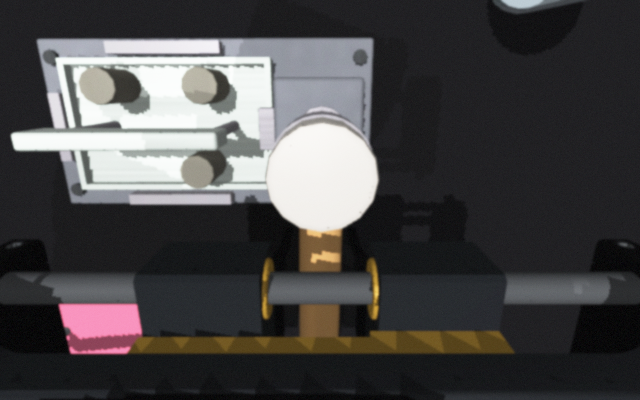

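The mallet is held upright. The head's top is at s2 (249,139) and wrist (322,174). The pin is below it at s2 (242,282), and its collar just shows at wrist (320,110).

Run:
```python
import pickle
from h import px2w
D=pickle.load(open("c2.pkl","rb"))
S=lambda x,y,z:px2w(D["scene"],(300+(x+.5)/4-.5,150+(y+.5)/4-.5),z)
print("head scene",S(249,140,.170),"head wrist",px2w(D["wrist"],(322,174),.170))
print("head bottom centre scene",S(246,222,.110), "pin",S(243,276,.071), "collar back edge",px2w(D["wrist"],(320,107),.054))
for p in((38,39),(374,38),(270,58),(75,205)):print(px2w(D["wrist"],p,.012))
```

```text
head scene [0.60558605 0.0218862 ] head wrist [0.60797556 0.02686908]
head bottom centre scene [0.60334892 0.02646605] pin [0.60384605 0.02560094] collar back edge [0.62357268 0.03049271]
[0.63141583 0.23905934]
[6.76108571e-01 6.45565275e-04]
[0.6490998  0.07245453]
[0.50731092 0.21442075]
```

>>> carry_out(dr=[[0,0,0],[0,0,0],[0,0,0],[0,0,0],[0,0,0],[0,0,0],[0,0,0],[0,0,0],[0,0,0],[0,0,0],[0,0,0]], translation=[[0,0.1,-1],[0,0.1,-2],[0,0.1,-3],[0,0.1,-3.5],[0,0.1,-4],[0,0.1,-4.4],[0,0.1,-4.8],[0,0.1,-5.1],[0,0.1,-5.3],[0,0.1,-5.3],[0,0.1,-5.3]], grip=[0,0,0,0,0,0,0,0,0,0,0])

```text
time: 6.38
position: [0.5593, 0.0206, 0.0706]
tool_rot: [0.996, 0.092, 0.001, 0.0]
ft_force: [-0.5, 0.9, -1.4]
grip_width: 0.0175
```

>>> carry_out(dr=[[0,0,0],[0,0,0],[0,0,0],[0,0,0]], translation=[[0,0,-0.2],[0,0,-0.3],[0,0,-0.4],[0,0,-0.4]], grip=[0,0,0,0])

```text
time: 6.72
position: [0.5592, 0.0201, 0.069]
tool_rot: [0.996, 0.092, 0.001, 0.001]
ft_force: [-8.3, -1.0, 17.8]
grip_width: 0.0177
```

Run:
```python
from rig import robot
import cv2,pickle,numpy as np
c=robot.camera("scene");o=robot.get_obs()
print(o["position"],o["ft_force"],o["moment"],o["grip_width"])
cv2.imwrite("pics/s3.png",cv2.resize(c["color"][150:250,300:433],None,fx=5,fy=5,interpolation=cv2.INTER_CUBIC))
```

```text
[0.55919596 0.0201135  0.06900241] [-8.85991883 -1.56271579 17.92133971] [-0.14029167  0.81879148 -0.08969076] 0.017679206987924887
```

View pics/s3.png

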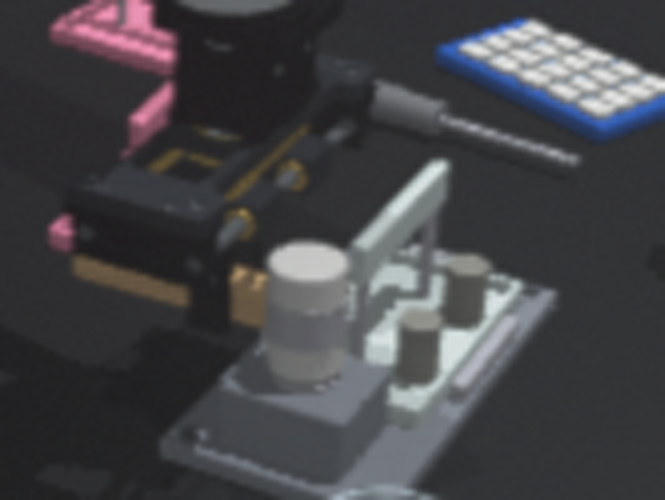

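The press stalled at 18 N with the face at the 57 mm home height, and the picture shows the head down on the collar at (305,375). Next I lift and carry the mallet back to its old spot.

>>> carry_out(dr=[[0,0,0],[0,0,0],[0,0,0],[0,0,0],[0,0,0],[0,0,-0.05],[0,0,-0.11],[0,0,-0.17],[0,0,-0.23],[0,0,-0.29],[0,0,-0.35],[0,0,-0.41],[0,0,-0.47],[0,0,-0.53],[0,0,-0.53],[0,0,-0.53],[0,0,-0.53],[0,0,-0.53],[0,0,-0.53]], translation=[[0,0,0.5],[0,0,1.5],[0,0,3.5],[0,0,6],[0,0,7.5],[-0.2,-1,8],[-0.6,-3,8],[-1.1,-5.5,8],[-1.7,-8,8],[-2.2,-10.5,8],[-2.7,-13,8],[-3.2,-15.5,8],[-3.8,-18,8],[-4.3,-20.5,7],[-4.7,-22.5,5],[-5,-23.8,3],[-5.1,-24.4,1],[-5.1,-24.4,-1],[-5.1,-24.4,-2.5]], grip=[0,0,0,0,0,0,0,0,0,0,0,0,0,0,0,0,0,0,0])

```text
time: 8.35
position: [0.508, -0.2244, 0.04]
tool_rot: [0.985, -0.173, 0.0, -0.0]
ft_force: [0.3, 0.5, -1.8]
grip_width: 0.0174
```

Run:
```python
from rig import robot
import cv2,pickle,numpy as np
D={n:robot.camera(n) for n in("scene","wrist")};pickle.dump(D,open("c4.pkl","wb"));o=robot.get_obs()
print(o["position"],o["tool_rot"],o["ft_force"],o["grip_width"])
a=cv2.resize(D["scene"]["color"][185:295,235:420],None,fx=4.3,fy=4.3,interpolation=cv2.INTER_CUBIC)
cv2.imwrite("pics/s4.png",a)
```

```text
[ 0.5066379  -0.22292778  0.03912024] [ 0.98499285 -0.17257982 -0.00203934 -0.00106068] [-0.38531246  0.3629727  -1.73677444] 0.017436664736784867
```

View pics/s4.png

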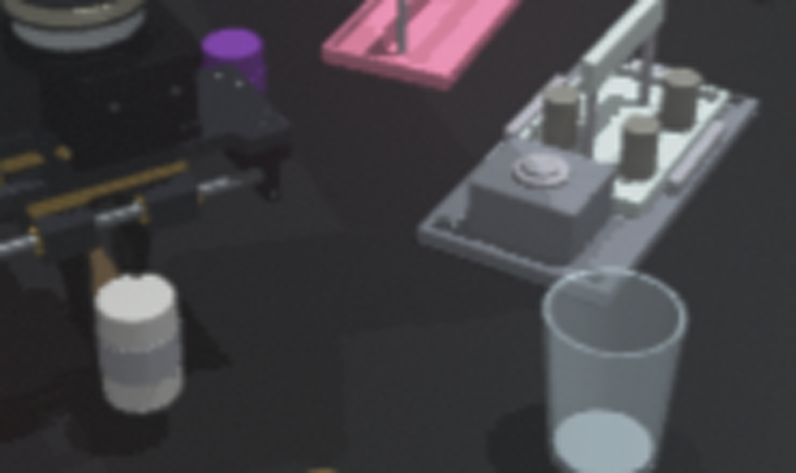

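The pin is now sunk to just above its collar (541,167), the catch looks drawn back, and the cores are still standing. Setting the mallet down gently.

>>> carry_out(dr=[[0,0,0],[0,0,0],[0,0,0],[0,0,0],[0,0,0],[0,0,0],[0,0,0],[0,0,0]], translation=[[0,0,-0.7],[0,0,-1.4],[0,0,-1.9],[0,0,-2.3],[0,0,-2.5],[0,0,-2.7],[0,0,-2.8],[0,0,-2.8]], grip=[0,0,0,0,0,0,0,0])

```text
time: 9.12
position: [0.5078, -0.2235, 0.0135]
tool_rot: [0.985, -0.172, 0.0, 0.0]
ft_force: [-0.0, 0.5, -2.4]
grip_width: 0.0175
```

>>> carry_out(dr=[[0,0,0],[0,0,0],[0,0,0],[0,0,0]], translation=[[0,0,-0.05],[0,0,-0.1],[0,0,-0.1],[0,0,-0.1]], grip=[0,0,0,0])

```text
time: 9.45
position: [0.5079, -0.2235, 0.013]
tool_rot: [0.985, -0.172, 0.0, 0.0]
ft_force: [-1.0, 1.4, 1.7]
grip_width: 0.0175
```

>>> carry_out(dr=[[0,0,0],[0,0,0],[0,0,0],[0,0,0],[0,0,0],[0,0,0],[0,0,0],[0,0,0],[0,0,0],[0,0,0],[0,0,0],[0,0,0],[0,0,0]], translation=[[0,0,0],[0,0,0],[0,0,0],[0,0,0],[0,0,0],[0,0,0],[0,0,0.5],[0,0,2],[0,0,5],[0,0,8],[0,0,11.5],[0,0,14],[0,0,15]], grip=[0.25,0.3,0.4,0.6,0.7,0.7,0.7,0.7,0.7,0.7,0.7,0.7,0.7])

```text
time: 10.53
position: [0.5097, -0.2247, 0.1668]
tool_rot: [0.985, -0.172, 0.003, 0.002]
ft_force: [0.5, -0.3, 0.6]
grip_width: 0.0609
```

>>> carry_out(dr=[[0,0,0.06],[0,0,0.16],[0,0,0.27],[0,0,0.38],[0,0,0.49],[0,0,0.6],[0,0,0.71],[0,0,0.83],[0,0,0.95],[0,0,1.07],[0,0,1.19],[0,0,1.31],[0,0,1.43],[0,0,1.55],[0,0,1.67],[0,0,1.79],[0,0,1.91],[0,0,2.03],[0,0,2.1],[0,0,2.1]], translation=[[0.2,1,0.5],[0.5,3,1],[0.9,5,2],[1.4,7,2],[1.8,9,2],[2.3,11,2],[2.7,13,2],[3.2,15,2],[3.6,17,2],[4,19,2],[4.5,21,2],[5,23,2],[5.4,25,2],[5.9,27,2],[6.3,29,2],[6.8,31,2],[7.2,33,2],[7.6,35,2],[7.8,36,2],[7.8,36,2]], grip=[0.7,0.7,0.7,0.7,0.7,0.7,0.7,0.7,0.7,0.7,0.7,0.7,0.7,0.7,0.7,0.7,0.7,0.7,0.7,0.7])

```text
time: 12.2
position: [0.5854, 0.1387, 0.1817]
tool_rot: [0.638, 0.77, -0.0, -0.001]
ft_force: [0.0, -0.2, 0.0]
grip_width: 0.0605
```

Run:
```python
from rig import robot
import cv2,pickle,numpy as np
D={n:robot.camera(n) for n in("scene","wrist")};pickle.dump(D,open("c5.pkl","wb"));o=robot.get_obs()
print(o["position"],o["tool_rot"],o["q"],o["ft_force"],o["grip_width"])
w=D["wrist"]["color"];s=D["scene"]["color"]
cv2.imwrite("pics/w5.png",np.vstack([w,s[200:400]])[:600])
```

```text
[0.58508323 0.13651639 0.18177329] [ 6.39899367e-01  7.68458199e-01 -7.58028292e-04 -4.71342457e-04] [ 4.36575174e-02  5.43758557e-01  1.53479994e+00 -5.57138504e-04
  1.06475166e+00 -1.38133063e-01] [-0.05120379 -0.0173148   0.39644895] 0.06105606011669648
```

View pics/w5.png

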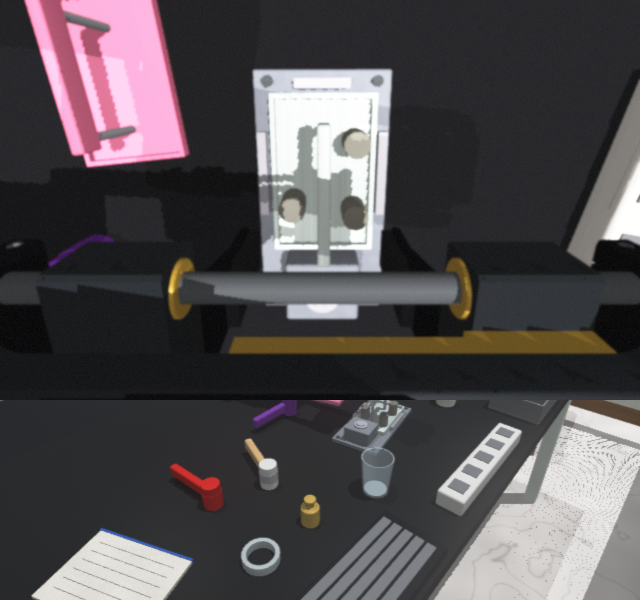

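The mallet stands where it started. In the wrist view the bar runs from (323,125) to (324,266), vertical between the jaws. The three cores are at (357,143), (292,207) and (354,212).

Run:
```python
import pickle,numpy as np
from h import px2w
w=pickle.load(open("c5.pkl","rb"))["wrist"]
a=px2w(w,(323.3,125),.099);b=px2w(w,(324,266),.099);print(a,b,(a+b)/2,np.hypot(*(a-b)),np.degrees(np.arctan2(*(b-a)[::-1])))
```

```text
[0.57792104 0.19007986] [0.59853569 0.08386594] [0.58822836 0.1369729 ] 0.1081959411602693 -79.01624311683334
```

>>> carry_out(dr=[[0,0,0],[0,0,0],[0,0,0],[0,0,0],[0,0,0],[0,0,0],[0,0,0],[0,0,0],[0,0,0],[0,0,0],[0,0,0],[0,0,0],[0,0,0],[0,0,0],[0,0,0],[0,0,0],[0,0,0],[0,0,0],[0,0,0],[0,0,0]], translation=[[0.2,0,-1.5],[0.2,0,-4],[0.2,0,-6.5],[0.2,0,-8.5],[0.2,0,-10],[0.2,0,-11],[0.2,0,-11.3],[0.2,0,-11.3],[0.2,0,-11.3],[0.2,0,-11.3],[0.2,0,-11.3],[0.2,0,-11.3],[0.2,0,-11.3],[0.2,0,-11.3],[0.2,0,-11.3],[0.2,0,-11.3],[0.2,0,-11.3],[0.2,0,-11.3],[0.2,0,-11.3],[0.2,0,-11.3]], grip=[0.7,0.7,0.7,0.7,0.7,0.7,0.7,0.7,0.6,0.5,0.45,0.4,0.35,0.3,0.25,0.2,0.17,0.14,0.1,0.05], newtons=40)

```text
time: 13.97
position: [0.588, 0.1365, 0.0695]
tool_rot: [0.64, 0.769, 0.0, 0.0]
ft_force: [0.4, -0.3, -0.2]
grip_width: 0.0094
```

>>> carry_out(dr=[[0,0,0],[0,0,0],[0,0,0],[0,0,0],[0,0,0],[0,0,0]], translation=[[0,0,0],[0,0,0],[0,0,0],[0,0,0],[0,0,0],[0,0,0]], grip=[0,0,0,0,0,0])

```text
time: 14.47
position: [0.588, 0.1366, 0.0695]
tool_rot: [0.64, 0.769, 0.0, 0.0]
ft_force: [1.3, 0.6, -1.0]
grip_width: 0.0099
```

Gripped at 9.9 mm on the 10 mm bar. I'll start with a slow lift and check the force.

>>> carry_out(dr=[[0,0,0],[0,0,0],[0,0,0],[0,0,0],[0,0,0],[0,0,0],[0,0,0],[0,0,0]], translation=[[0,0,0.1],[0,0,0.3],[0,0,0.5],[0,0,0.8],[0,0,1.1],[0,0,1.4],[0,0,1.5],[0,0,1.5]], grip=[0,0,0,0,0,0,0,0])

```text
time: 15.13
position: [0.5881, 0.1365, 0.0851]
tool_rot: [0.64, 0.769, 0.0, 0.0]
ft_force: [-0.2, -0.1, -4.3]
grip_width: 0.0098
```

>>> carry_out(dr=[[0,0,0],[0,0,0],[0,0,0],[0,0,0],[0,0,0],[0,0,0],[0,0,0],[0,0,0],[0,0,0],[0,0,0],[0,0,0],[0,0,0],[0,0,0],[0,0,0],[0,0,0],[0,0,0],[0,0,0],[0,0,0],[0,0,0],[0,0,0]], translation=[[0,0,0.2],[0,0,0.6],[0,0,1.2],[0,0,2],[0,0,3],[0,0,4],[0,0,5],[0,0,6],[0,0,7],[0,0,8],[0,0,9],[0,0,10],[0,0,11],[0,0,11.8],[0,0,12.5],[0,0,13],[0,0,13.3],[0,0,13.5],[0,0,13.5],[0,0,13.5]], grip=[0,0,0,0,0,0,0,0,0,0,0,0,0,0,0,0,0,0,0,0])

```text
time: 16.8
position: [0.5876, 0.1365, 0.2192]
tool_rot: [0.64, 0.769, -0.0, -0.0]
ft_force: [-0.3, 0.5, -5.2]
grip_width: 0.0096
```

>>> carry_out(dr=[[0,0,0],[0,0,0],[0,0,0],[0,0,0],[0,0,0],[0,0,0],[0,0,0],[0,0,0]], translation=[[0,0,0],[0,0,0],[0,0,0],[0,0,0],[0,0,0],[0,0,0],[0,0,0],[0,0,0]], grip=[0,0,0,0,0,0,0,0])

```text
time: 17.47
position: [0.5878, 0.1365, 0.2196]
tool_rot: [0.64, 0.769, -0.0, 0.0]
ft_force: [0.0, -0.4, -4.9]
grip_width: 0.0095
```

Run:
```python
from rig import robot
import cv2
c=robot.camera("scene")["color"];o=robot.get_obs()
print(o["position"],o["ft_force"],o["moment"],o["grip_width"],abs(o["joint_velocities"]).max())
cv2.imwrite("pics/s6.png",cv2.resize(c[80:310,150:480],None,fx=2.4,fy=2.4,interpolation=cv2.INTER_CUBIC))
```

```text
[0.58779541 0.13653018 0.21956689] [-0.50302047 -0.00926568 -4.64514101] [ 0.05232601 -0.14050202 -0.03206343] 0.009748248321652875 0.0014738294244442923
```

View pics/s6.png

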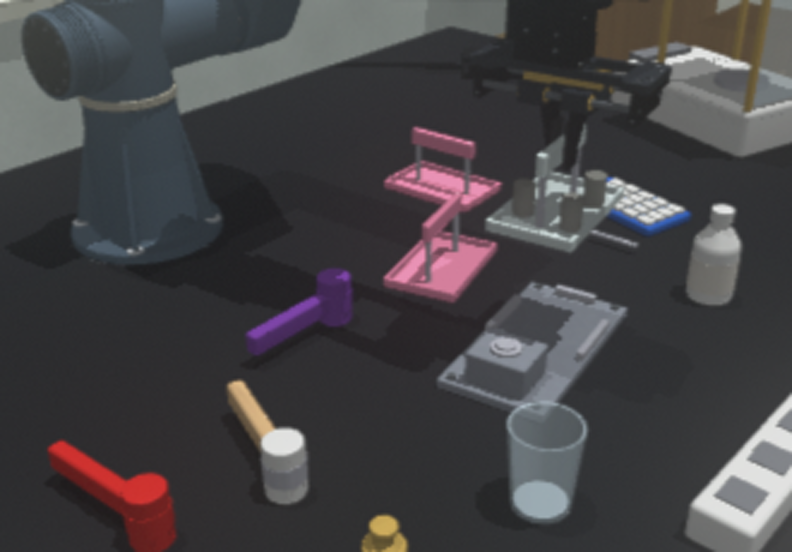

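The tray hangs level above the dock at (555,210) with its three cores standing. The mallet stands on the bench at (285,465), and the pin is home at (507,346).

```bash
python3 -c "
from rig import robot
print(robot.hand_in())"
```

```text
the job is handed in; nothing more can be done
None
```

I did the whole job in the order asked and handed it in at about 17.5 s on the robot clock. No verdict was reported.

- **Pin:** I took the white-headed mallet by its handle and drove the pin down with the mallet's face. It stalled at 18 N at the 57 mm home height, and the next picture showed it sunk to just above its collar. This was a steady press of the mallet down onto the pin rather than a sharp blow.
- **Mallet:** I set it back down at its original spot, opening the fingers only once it was resting on the bench. It was still standing there in the last picture.
- **Tray:** I gripped it by its bar (about 9.8 mm measured on the 10 mm bar) and lifted it straight up 15 cm.

At the last check the tray was 15 cm above its seat, judging by the arm's height reading. It looked level and the three cylinders were standing. The arm was still, with about 4.6 N hanging from it, consistent with the loaded tray. In the views I looked at, the bystanders and look-alikes appeared untouched; the roll of tape was out of frame in the last one. No check failed. Camera position estimates differed by only 2 to 5 mm.

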